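# Unpin a printing jig and load the relief block

### The job

Draw the locking pin straight up out of the printing jig and park it in the notch of the grey bracket, pushed in to the end of the notch and hanging upright by its collar. Then swing the jig's metal hold-down bar aside, away from you, as far as its stop, and press the carved printing block fully home in the recess, carved side up. Leave the jar, the can, the hammer and the plain wood offcut where they are.

Things in the scene. Friction and masses are not known exactly. Their poses are not given: they have to be found in the camera images.
- bed: Jig bed: fixed wood slab 160 (x) x 250 (y) x 40 (z) mm. Origin: centre of its underside, on the table. In its top: the recess (centre), the pin's bore at y = +90 mm, and the bar's hinge boss at y = -90 mm (30 mm across; a 14 mm stud ends 72 mm above the table).
- recess (a point): Centre of the floor of the bed's recess, 28 mm above the table and 12 mm below the bed's top; axes as the bed's. The recess is 124 (x) x 60 (y) x 12 mm deep, rim chamfered 2 mm.
- bore (a point): Mouth of the bed's vertical bore, 16 mm across and 40 mm deep, at the level of the bed's top.
- bar (a joint): Angle of the hold-down bar, rad. 0: it lies across the recess, along the bed's +y from its hinge, locked by the pin. It grows as the bar swings from the bed's +y towards the bed's +x (clockwise seen from above), to a stop at 1.6; stiff, it stays where left.
- bar_hinge (a point): On the bar's hinge axis (vertical), at the level of the bar's top.
- bar_middle (a point): Middle of the hold-down bar's top face, 90 mm from the hinge; moves with the bar; y axis along the bar from hinge to eye. Bar: flat aluminium, 28 mm wide, 12 mm thick, underside 50 and top 62 mm above the table, from 16 mm behind the hinge to 200 mm beyond; its last 40 mm is an eye 44 mm wide with a 16 mm hole 180 mm from the hinge.
- pin: Steel locking pin, upright, 108 mm long. Origin: on its axis at the collar's underside; z up. Shank 14 mm across, down to z = -50 mm (tapered end); collar 32 mm across, z 0 to 6; neck 12 mm across to z 18; then a flat black grip 44 (x) x 14 (y) mm, z 18 to 58. At the start it stands through the bar's eye in the bore, collar resting on the bar (origin 62 mm above the table).
- bracket: Parking bracket, grey painted steel, fixed: foot 110 x 75 x 6 mm, an upright at its back (x = 42 to 52 mm) and a level plate 8 mm thick and 60 mm (y) wide, its top 75 mm above the table, from x = -32 to +52 mm, with a notch open to the bracket's -x side. Origin: on the table below the notch point.
- notch (a point): Where the pin's origin belongs when parked: on the plate's top face, in the notch near its end; axes as the bracket's. The notch is 18 mm wide (y) and runs from the plate's open edge at x = -32 mm to its end at x = +8 mm.
- block: Carved relief-printing block: wood 120 (x) x 56 (y) x 36 (z) mm with dark carved strokes on top. Origin: centre of its underside. Either way round fits the recess; home, it stands 24 mm proud of the bed.
- offcut: Bystander: plain wood offcut 90 x 80 x 40 mm, no carving. Origin: centre of its underside.
- can: Bystander: steel ink can 64 mm across, 85 mm high. Origin: centre of its underside.
- jar: Bystander: glass jar 70 mm across, 95 mm high. Origin: centre of its underside.
- hammer: Bystander: hammer 240 mm long, lying along its x axis. Origin: under its middle.
Not all that is in view belongs to the job. What is shaped like the pin but red is not meant.

How it is judged (in metres and radians):
On the way, in this order (a step that is already met when the one before it is completed fails the run):
1. the pin hangs upright in the bracket's notch by its collar (horizontal distance between pin and notch below 0.012 m and z of pin in the frame of notch between -0.004 and 0.004 m and y of pin in the frame of notch between -0.005 and 0.005 m and angle between pin's own z axis and vertical below 0.12 rad), for 0.2 s.
2. the bar is swung aside by more than 1.2 rad (value of joint bar above 1.2 rad), for 0.2 s.
3. the block is home in the recess while the fingers still hold or press it (more than 1 N) (horizontal distance between block and recess below 0.006 m and z of block in the frame of recess between -0.003 and 0.003 m and angle between block's own z axis and vertical below 0.04 rad and angle between the x axis of block and the x axis of bed, either way round below 0.06 rad and contact force between the fingers and block above 1 N), for 0.1 s.
At the end, for the whole second after the job is handed in: Pin at rest in the notch: collar within 4 mm of the plate top, within 12 mm of the notch point, 5 mm of its midline, upright to 0.12 rad. Bar beyond 1.2 rad. Block at rest carved side up in the recess: within 3 mm of its floor, 6 mm of its centre, level to 0.04, square to 0.06 rad (all of step 1 and value of joint bar above 1.2 rad and horizontal distance between block and recess below 0.006 m and z of block in the frame of recess between -0.003 and 0.003 m and angle between block's own z axis and vertical below 0.04 rad and angle between the x axis of block and the x axis of bed, either way round below 0.06 rad and linear speed of each of pin, block below 0.02 m/s); the robot touches nothing.
It fails at once if the jar is moved by more than 30 mm or tipped (distance of jar from where it was at the start of the episode above 0.03 m or angle between jar's own z axis and vertical above 0.4 rad).
It fails at once if the can is moved by more than 30 mm or tipped (distance of can from where it was at the start of the episode above 0.03 m or angle between can's own z axis and vertical above 0.4 rad).
It fails at once if the hammer is moved by more than 30 mm (distance of hammer from where it was at the start of the episode above 0.03 m).
It fails at once if the offcut is moved by more than 30 mm (distance of offcut from where it was at the start of the episode above 0.03 m).
It also fails if it takes over 72 s, if anything falls off the work surface, if the arm or the gripper's body presses on something with over 40 N, if the wrist force passes 120 N, or if a joint passes its speed limit or range.

### The arm

A 6-joint arm with a two-finger parallel gripper is mounted at the origin on the work surface. World frame = base frame: x ahead of the robot, y to its left, z up, the work surface at z = 0. Lengths are in mm, angles in rad, forces in N, time in s.
With the tool pointing down it reaches from about 275 to 750 mm from the base axis. Payload 10.2 kg.
Tool frame: the origin (TCP) lies midway between the tips of the shut fingers; the grasp point (between the pads) lies grip_depth behind it (grip_depth is the distance from the TCP to the grasp point, in mm); z points along the fingers, y is the line along which they close (so a half turn about z gives the same grasp; the last joint's range is limited). The gripper opens to 85 mm and grips with 20 to 120 N. Pads are 22 mm wide; open, the fingers measure 114 mm over their backs; the gripper's body (76 mm by 85 mm) begins 54 mm behind the grasp point. The pads swing forward as they close: fully open they stand 13 mm farther back than shut.
Start: joints at [-1.535, 0.313, 1.498, -0, 1.331, -0.223], TCP at [134.345, -507.526, 231.294] pointing down, gripper open.
Joint ranges: [-2.94, 2.94], [-0.97, 2.17], [0.19, 2.56], [-1.23, 4.37], [0.02, 3.11], [-2.88, 2.88]. Speed limits (rad/s): [2.39, 2.39, 3.01, 3.14, 3.14, 3.14].

### API

Orientations are given as a unit quaternion [w, x, y, z].
In Python, from rig import * gives the robot as it stands.
- The arm moves only by the tool servo_tool, never from a script. Its argument "commands" is a list of rows, each a list of 3 entries, a list of its own where there are three numbers: the gripper command: -1 is fully open, 1 is shut, values between are in proportion, then the shift along the tool's x, y, z in m, then the turn, a rotation vector about the tool's x, y, z in units of 6 degrees (1.0 is 6 degrees). In form: [[grip, [dx, dy, dz], [ax, ay, az]], ...]. A call has 1 to 10 rows; each row shifts and turns the commanded pose from where the row before left it, along the tool's axes as they then stand; what a row does not reach is not made up. A row lasts 1/12 s, in which the tool goes at most 41.7 mm and 7.16 degrees, less where a joint would pass 70% of its speed; a pose out of reach is approached as far as the arm can. A call is refused whole if a number of a shift passes 0.0417 or a number of a turn 1, either way. A call with a gripper value outside its range is refused whole. The fingers move at their own pace and stop on an object; "squeeze" is the grip in N (left out, the last holds). Time passes only in rows, so rows that do not move let the fingers close. It gives the time, the measured TCP pose, the force, the opening and the grip force at its end, in the units of the state.
- sense(): the state, without advancing time (a new reading comes with each control period).
- capture(name): name is "scene" or "top"; returns a dict with "pixels" (400x640x3 uint8, red, green, blue), "z_map" (400x640 float32, mm along the optical axis (not along the pixel's ray), 0 where there is no reading), "fx", "fy", "cx", "cy" (pixels), "rvec" (rotation vector, rad) and "tvec" (3), from world to camera coordinates, as OpenCV has them. Camera axes: x right, y down, z forward; pixel columns grow to the right and rows downward; lengths in mm; the calibration is good to about 2 mm. A picture is of the moment at which its call begins.
- finish_job(): hands the job in; it is judged then, once.
The state is a dict: "time_s": time; "joints": joint angles; "dq": joint speeds; "tau": joint torques, N m; "eef_pos": TCP position; "ee_rot": TCP orientation; "force": force on the tool from outside, world axes, zero at the start; "wrist_torque": the same for the moment, N m; "grip_width": opening from 0.0 (shut) to 1.0 (fully open); "grip_force": force on a finger pad.
Only numpy, scipy, OpenCV 4.12 (cv2) and the standard library are available. Lean on these libraries where they do the work, as an engineer would, in place of code of your own. Each camera call takes 0.05 s, during which the arm holds its last target. There are 200 camera calls.

## Working session

There is one attempt and no reset: what is moved stays moved. The work goes in short steps, Python scripts to look and compute and a tool call to move; the robot and the scene stay as the last step left them, time stands still between calls to the robot, and variables do not carry over. Pictures are saved under pics/ and viewed, at most 10 in all, crops included, and the job is handed in when it is done.

Besides the shell and the picture viewer there is one more tool, called as name(argument=value, ...), one argument or row to a line, values as JSON. servo_tool: Moves the arm, as the interface text tells. Its arguments: {"type":"object","properties":{"commands":{"type":"array"},"squeeze":{"type":"number"}},"required":["commands"]}

```bash
ls; mkdir -p pics
python3 - <<'E'
from rig import *
import cv2,numpy as np
print(sense())
for n in("scene","top"):
    c=capture(n); cv2.imwrite(f"pics/{n}0.png",c["pixels"][:,:,::-1]); np.savez(f"{n}0.npz",**c)
    print(n,c["fx"],c["cx"],c["cy"],c["rvec"],c["tvec"])
E
```

```text
pics
{'time_s': 0.0, 'joints': array([-1.53539831e+00,  3.13437284e-01,  1.49844814e+00,  1.55131495e-05,
        1.33100415e+00, -2.23399916e-01]), 'dq': array([-1.48763034e-04,  2.49620039e-04,  1.21234006e-05,  2.98863449e-04,
        6.06648220e-04, -8.58741862e-04]), 'tau': array([-1.36265626e-04, -4.12269866e+01, -2.59742403e+01, -2.21415885e-04,
        4.21945922e-03, -4.29869985e-06]), 'eef_pos': array([ 134.33991403, -507.25050018,  230.73742487]), 'ee_rot': array([-6.44888733e-04,  9.91639659e-01,  1.29036297e-01,  6.83661867e-05]), 'force': array([ 0.56763528,  0.76109746, -0.33277663]), 'wrist_torque': array([-0.0222859 ,  0.03825548,  0.01994328]), 'grip_force': 0.0, 'grip_width': 1.0018314666672525}
scene 422.5506638945788 321.06646003854866 198.15887973690707 [ 2.47344494  0.84836586 -0.23711564] [-359.00103797 -207.81561672 1279.30612055]
top 462.93979682020904 317.87144582412384 197.46831037982477 [ 2.1390425  -2.14191686  0.16761044] [  14.46725108  483.44887857 1390.48995716]
```

View pics/scene0.png

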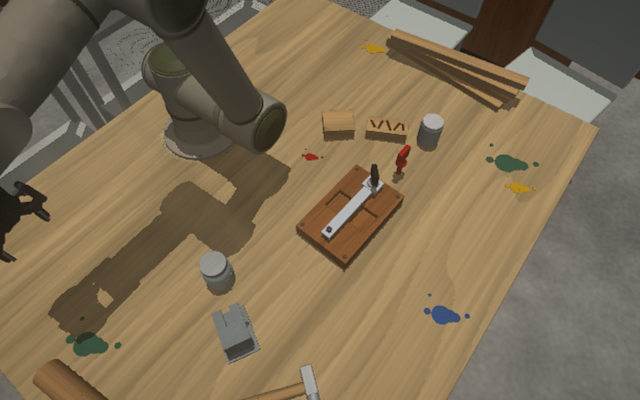

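View pics/top0.png

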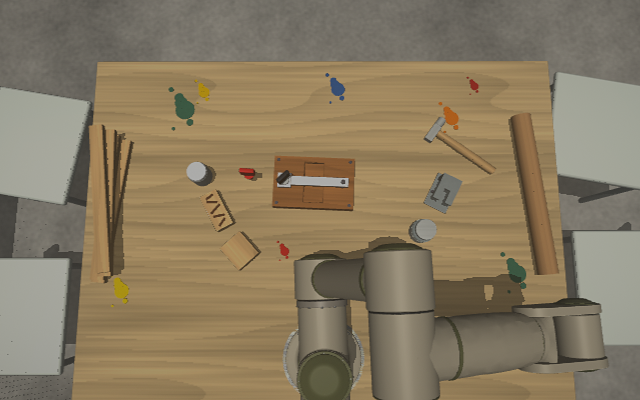

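Top view: black pin (284,178) and a red look-alike (247,173). The black pin is the one meant, because it stands in the bar's eye. Carved block (218,210) has dark strokes, plain offcut (240,250) has none. Bracket is at (442,193), jar or can at (200,173) and (424,230), hammer at (460,145).

```bash
cat > h.py <<'E'
import numpy as np,cv2
from scipy.spatial.transform import Rotation as R
def cloud(c):
    z=c["z_map"].astype(float); v,u=np.mgrid[:z.shape[0],:z.shape[1]]
    p=np.stack([(u-c["cx"])*z/c["fx"],(v-c["cy"])*z/c["fy"],z],-1)
    Rm=R.from_rotvec(np.ravel(c["rvec"])).as_matrix()
    w=(p-np.ravel(c["tvec"]))@Rm; w[z==0]=np.nan; return w
def px(c,p):
    return cv2.projectPoints(np.float64([p]),np.ravel(c["rvec"]),np.ravel(c["tvec"]),np.array([[c["fx"],0,c["cx"]],[0,c["fy"],c["cy"]],[0,0,1.]]),None)[0].ravel()
def box(w,u0,v0,u1,v1,zl,zh):
    s=w[v0:v1,u0:u1].reshape(-1,3); s=s[(s[:,2]>zl)&(s[:,2]<zh)]
    if len(s)<5: return None
    r=cv2.minAreaRect(s[:,:2].astype(np.float32)); 
    return len(s),np.round(np.median(s[:,2]),1),np.round(r[0],1),np.round(r[1],1),round(r[2],1),"mean",np.round(s.mean(0),1)
E
python3 - <<'E'
from h import *
c=dict(np.load("top0.npz")); w=cloud(c)
print("table",np.nanmedian(w[100:150,380:420,2]))
for n,a in dict(bed=(265,145,365,220,34,46),bar=(265,145,365,220,56,68),pin=(265,145,300,200,100,140),block=(195,185,237,235,29,46),offcut=(217,228,265,275,33,50),bracket=(415,165,470,220,68,82),foot=(415,165,470,220,3,12),can=(183,155,218,190,75,110),jar=(405,215,442,245,75,110),hammer=(420,110,500,180,8,60),red=(235,160,265,185,5,140)).items(): print(n,box(w,*a))
s=c["pixels"][:,:,::-1]
a=cv2.resize(s[150:260,185:355],None,fx=4.5,fy=4.5,interpolation=3); cv2.imwrite("pics/crop1.png",a)
b=cv2.resize(s[160:245,405:490],None,fx=6,fy=6,interpolation=3); cv2.imwrite("pics/crop2.png",b)
E
```

```text
table -0.47428837001847135
bed (2645, np.float64(39.3), array([532.5,  29.6]), array([250.1, 161.5]), 87.5, 'mean', array([529.9,  26.4,  39.4]))
bar (575, np.float64(61.2), array([530.8,  31.6]), array([214.4,  42.8]), 87.6, 'mean', array([530.4,  28.2,  61.3]))
pin (85, np.float64(117.2), array([535.1, 119.5]), array([14.5, 42.9]), 41.0, 'mean', array([534.1, 119. , 116.4]))
block (693, np.float64(35.2), array([429.9, 320.7]), array([158.7,  55.9]), 28.3, 'mean', array([445.8, 328.6,  35.2]))
offcut (777, np.float64(38.9), array([340.4, 271.7]), array([139.5,  80.5]), 41.9, 'mean', array([322.7, 255.5,  38.9]))
bracket (476, np.float64(74.5), array([ 470.1, -357.4]), array([ 61.4, 163.2]), 61.7, 'mean', array([ 505.7, -376.2,   74.4]))
foot (582, np.float64(5.0), array([ 506.7, -378.9]), array([171. , 176.1]), 87.8, 'mean', array([ 498.3, -367.6,    5.5]))
can (309, np.float64(83.8), array([557.9, 382.1]), array([58.5, 57.5]), 39.1, 'mean', array([557. , 381.4,  83.6]))
jar (355, np.float64(94.4), array([ 380.5, -299.9]), array([59.9, 58. ]), 22.3, 'mean', array([ 380.2, -299.9,   94.1]))
hammer (800, np.float64(22.5), array([ 651.7, -444.3]), array([210.8, 251.3]), 1.8, 'mean', array([ 650.5, -425. ,   22. ]))
red (160, np.float64(93.1), array([569.7, 232.9]), array([75.7, 89.1]), 0.9, 'mean', array([555. , 227.5,  76.4]))
```

View pics/crop1.png

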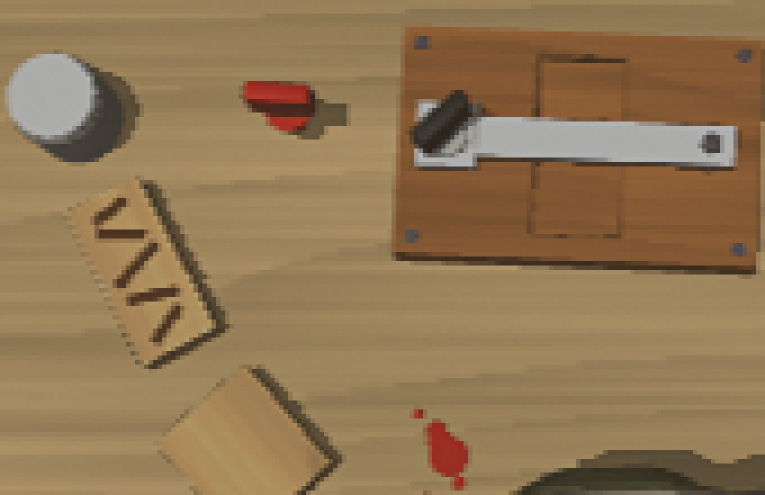

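View pics/crop2.png

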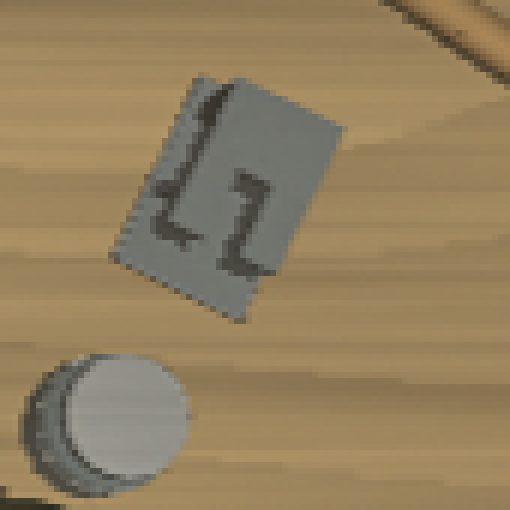

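The crops confirm it: the black grip in the bar's eye is at crop (442,122) and the red look-alike at (280,105). The block with the strokes is at (147,270). The bracket's notch opens towards the lower left of its crop, ending near (240,185).

Run:
```python
from h import *
c=dict(np.load("top0.npz")); w=cloud(c); H=w[...,2]
def comp(seed,zl,zh):
    m=((H>zl)&(H<zh)).astype(np.uint8); n,l=cv2.connectedComponents(m,connectivity=4); 
    s=w[l==l[seed[1],seed[0]]]; r=cv2.minAreaRect(s[:,:2].astype(np.float32)); return s,r
for n,sd,a,b in(("block",(217,205),29,40),("offcut",(240,251),33,45),("plate",(447,185),70,80)):
    s,r=comp(sd,a,b); print(n,len(s),np.round(r[0],1),np.round(r[1],1),round(r[2],1),np.round(s.mean(0),1)); print(np.round(cv2.boxPoints(r)))
    if n=="plate":
        P=s
# plate raster in rect frame
s,r=comp((447,185),70,80); bp=cv2.boxPoints(r)
for a in(r[2],):
    t=np.radians(a); ex=np.array([np.cos(t),np.sin(t)]); ey=np.array([-ex[1],ex[0]])
    d=s[:,:2]-r[0]; q=np.stack([d@ex,d@ey],1)
    g=np.histogram2d(q[:,0],q[:,1],bins=[np.arange(-50,51,4),np.arange(-50,51,4)])[0]
    for row in g: print(''.join('#' if x else '.' for x in row))
    print(ex,ey)
# pin grip top
s=w[145:200,265:300].reshape(-1,3); s=s[(s[:,2]>112)&(s[:,2]<125)]; r=cv2.minAreaRect(s[:,:2].astype(np.float32)); print("pin",r,s.mean(0))
```

```text
block 653 [446.5 329.7] [120.8  55.9] 28.3 [445.9 329.   34.9]
[[380. 326.]
 [407. 276.]
 [513. 334.]
 [486. 383.]]
offcut 756 [322.1 255.3] [90.5 80.5] 41.9 [322.2 255.   38.8]
[[262. 255.]
 [315. 195.]
 [383. 256.]
 [329. 316.]]
plate 429 [ 504.  -375.4] [60.6 85.4] 62.7 [ 506.6 -376.8   74.7]
[[ 452. -383.]
 [ 528. -422.]
 [ 556. -368.]
 [ 480. -329.]]
.........................
.........................
.........................
.........................
.......#.............#...
..###########.########...
.###########.#########...
..#########.##########...
.#######################.
..################.####..
..###########.#.####..#..
..###.#######............
...##########............
..#####.#####............
..##.########.###.#.##...
..########.#############.
..################.####..
..###################.#..
..#####################..
..#####################..
.......#......#..#....#..
.........................
.........................
.........................
.........................
[0.45853417 0.88867678] [-0.88867678  0.45853417]
pin ((535.3866577148438, 119.21778869628906), (14.492274284362793, 42.14297866821289), 40.85227966308594) [534.86183305 119.5306225  118.04191903]
```

servo_tool(
  commands=[
    [-1,[0.025,-0.023,0],[0,0,0]],
    [-1,[0.025,-0.023,0],[0,0,0]],
    [-1,[0.025,-0.023,0],[0,0,0]],
    [-1,[0.025,-0.023,0],[0,0,0]],
    [-1,[0.025,-0.023,0],[0,0,0]],
    [-1,[0.025,-0.023,0],[0,0,0]],
    [-1,[0.025,-0.023,0],[0,0,0]],
    [-1,[0.025,-0.023,0],[0,0,0]],
    [-1,[0.025,-0.023,0],[0,0,0]],
    [-1,[0.025,-0.023,0],[0,0,0]],
  ],
  squeeze=60,
)

```text
time_s: 0.93
eef_pos: [317.6, -219.6, 231.2]
ee_rot: [-0.0, 0.992, 0.129, -0.0]
force: [0.6, -1.1, 0.3]
grip_width: 1.004
grip_force: 0.0
```

servo_tool(
  commands=[
    [-1,[0.025,-0.023,0],[0,0,0]],
    [-1,[0.025,-0.023,0],[0,0,0]],
    [-1,[0.025,-0.023,0],[0,0,0]],
    [-1,[0.025,-0.023,0],[0,0,0]],
    [-1,[0.025,-0.023,0],[0,0,0]],
    [-1,[0.025,-0.023,0],[0,0,0]],
    [-1,[0.025,-0.023,0],[0,0,0]],
    [-1,[0.025,-0.023,0],[0,0,0]],
    [-1,[0.025,-0.023,0],[0,0,0]],
    [-1,[0.025,-0.023,0],[0,0,0]],
  ],
)

```text
time_s: 1.77
eef_pos: [500.5, 66.9, 231.0]
ee_rot: [-0.0, 0.992, 0.129, -0.0]
force: [-0.4, -1.3, 0.7]
grip_width: 1.0
grip_force: 0.0
```

servo_tool(
  commands=[
    [-1,[0,0,0],[0,0,-1]],
    [-1,[0,0,0],[0,0,-1]],
    [-1,[0,0,0],[0,0,-1]],
    [-1,[0,0,0],[0,0,-1]],
    [-1,[0,0,0],[0,0,-1]],
    [-1,[0,0,0],[0,0,-1]],
    [-1,[0,0,0],[0,0,-1]],
    [-1,[0,0,0],[0,0,-1]],
    [-1,[0,0,0],[0,0,-1]],
    [-1,[0,0,0],[0,0,-1]],
  ],
)

```text
time_s: 2.6
eef_pos: [499.8, 65.1, 231.0]
ee_rot: [-0.0, 0.793, 0.61, -0.0]
force: [0.8, -1.0, 0.0]
grip_width: 1.002
grip_force: 0.0
```

servo_tool(
  commands=[
    [-1,[0,0,0],[0,0,-1]],
    [-1,[0,0,0],[0,0,-1]],
    [-1,[0,0,0],[0,0,-1]],
    [-1,[0,0,0],[0,0,-1]],
    [-1,[0,0,0],[0,0,-1]],
    [-1,[0,0,0],[0,0,-1]],
    [-1,[0,0,0],[0,0,-1]],
    [-1,[0,0,0],[0,0,-1]],
    [-1,[0,0,0],[0,0,-1]],
    [-1,[0,0,0],[0,0,-0.3]],
  ],
)

```text
time_s: 3.43
eef_pos: [499.8, 65.1, 231.0]
ee_rot: [-0.0, 0.415, 0.91, -0.0]
force: [-0.6, -0.3, -0.3]
grip_width: 0.998
grip_force: 0.0
```

```bash
cat >> h.py <<'E'
def rel(s,target,ydir=None):
    "shift in tool axes (mm) to world target; tool y heading in world; turn in units to make y parallel to ydir (deg)"
    q=s["ee_rot"]; Rm=R.from_quat([q[1],q[2],q[3],q[0]])
    M=Rm.as_matrix(); h=np.degrees(np.arctan2(M[1,1],M[0,1])); t=s["time_s"]
    print("t",round(t,2),"pos",np.round(s["eef_pos"],1),"zax",np.round(M[:,2],3),"xhead",round(float(np.degrees(np.arctan2(M[1,0],M[0,0]))),2),"yhead",round(float(h),2),"F",np.round(s["force"],1),"w",round(float(s["grip_width"]),3),"gf",round(float(s["grip_force"]),1),"j6",round(float(s["joints"][5]),2))
    if target is not None: print("shift tool",np.round(M.T@(np.array(target,float)-s["eef_pos"]),1))
    if ydir is not None:
        d=(ydir-h+90)%180-90; print("turn units about z",round(-d/6,2))
    # tilt to vertical
    ax=np.cross(M[:,2],[0,0,-1]); print("tilt fix units",np.round(M.T@ax*180/np.pi/6,3))
E
python3 - <<'E'
from h import *; import rig
print([k for k in dir(rig) if k[0]!='_'], getattr(rig,"grip_depth",None))
rel(rig.sense(),[535.7,119.3,180],40.9)
E
```

```text
['PlanningError', 'capture', 'finish_job', 'grip_depth', 'sense'] 18.700000000000003
t 3.43 pos [499.8  65.1 231. ] zax [-0.001  0.    -1.   ] xhead 130.94 yhead 40.94 F [-0.6 -0.3 -0.3] w 0.998 gf 0.0 j6 -0.82
shift tool [17.4 62.6 51. ]
turn units about z 0.01
tilt fix units [-0.005 -0.005  0.   ]
```

servo_tool(
  commands=[
    [-1,[0.006,0.021,0],[0,0,0]],
    [-1,[0.006,0.021,0],[0,0,0]],
    [-1,[0.0054,0.0206,0.01],[0,0,0]],
    [-1,[0,0,0.025],[0,0,0]],
    [-1,[0,0,0.025],[0,0,0]],
    [-1,[0,0,0.025],[0,0,0]],
    [-1,[0,0,0.025],[0,0,0]],
    [-1,[0,0,0.025],[0,0,0]],
    [-1,[0,0,0.0115],[0,0,0]],
    [-1,[0,0,0],[0,0,0]],
  ],
)

```text
time_s: 4.27
eef_pos: [534.4, 119.0, 81.8]
ee_rot: [-0.003, 0.418, 0.909, -0.001]
force: [0.9, 1.2, 0.1]
grip_width: 0.999
grip_force: 0.0
```

servo_tool(
  commands=[
    [1,[0,0,0],[0,0,0]],
    [1,[0,0,0],[0,0,0]],
    [1,[0,0,0],[0,0,0]],
    [1,[0,0,0],[0,0,0]],
    [1,[0,0,0],[0,0,0]],
    [1,[0,0,0],[0,0,0]],
    [1,[0,0,0],[0,0,0]],
    [1,[0,0,0],[0,0,0]],
  ],
)

```text
time_s: 4.93
eef_pos: [536.4, 119.1, 85.3]
ee_rot: [0.0, 0.418, 0.909, 0.0]
force: [-0.5, -0.2, 4.5]
grip_width: 0.155
grip_force: 59.7
```

servo_tool(
  commands=[
    [1,[0,0,-0.004],[0,0,0]],
    [1,[0,0,-0.01],[0,0,0]],
    [1,[0,0,-0.01],[0,0,0]],
    [1,[0,0,-0.012],[0,0,0]],
    [1,[0,0,-0.012],[0,0,0]],
    [1,[0,0,-0.012],[0,0,0]],
    [1,[0,0,-0.015],[0,0,0]],
    [1,[0,0,-0.015],[0,0,0]],
    [1,[0,0,-0.015],[0,0,0]],
    [1,[0,0,-0.005],[0,0,0]],
  ],
  squeeze=90,
)

```text
time_s: 5.77
eef_pos: [536.9, 119.1, 197.8]
ee_rot: [0.002, 0.418, 0.909, 0.001]
force: [0.7, -0.5, -1.9]
grip_width: 0.154
grip_force: 88.1
```

Run:
```python
from h import *; import rig
s=rig.sense(); bx=np.array([0.8887,-0.4585]); n=np.array([495.1,-370.8])
p=n-60*bx; rel(s,[p[0],p[1],195])
c=rig.capture("scene"); w=cloud(c)
o=np.array(s["eef_pos"]); u,v=px(c,o).astype(int); print(u,v)
a=c["pixels"][max(0,v-60):v+60,max(0,u-70):u+70,::-1]; cv2.imwrite("pics/grasp.png",cv2.resize(a,None,fx=4,fy=4))
```

```text
t 5.77 pos [536.9 119.1 197.8] zax [ 0.004  0.    -1.   ] xhead 130.63 yhead 40.63 F [ 0.7 -0.5 -1.9] w 0.154 gf 88.1 j6 -0.7
shift tool [-289.  -373.3    2.4]
tilt fix units [0.029 0.025 0.   ]
380 151
```

View pics/grasp.png

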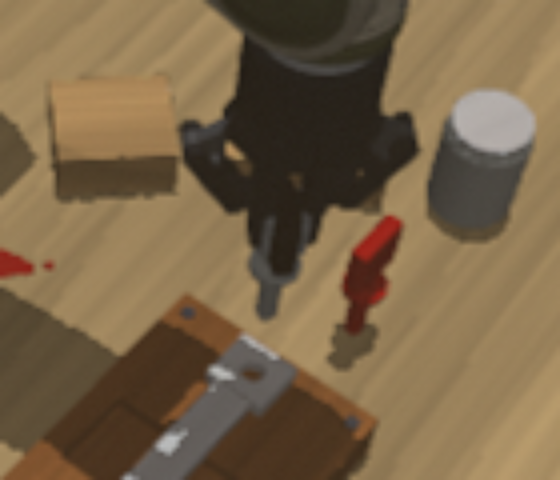

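The grip is good: the pin hangs upright in the fingers (shank at crop (265,300)), clear of the bar's eye. I'll carry it to the notch mouth.

servo_tool(
  commands=[
    [1,[-0.022,-0.0287,0],[0,0,0]],
    [1,[-0.022,-0.0287,0],[0,0,0]],
    [1,[-0.022,-0.0287,0],[0,0,0]],
    [1,[-0.022,-0.0287,0],[0,0,0]],
    [1,[-0.022,-0.0287,0],[0,0,0]],
    [1,[-0.022,-0.0287,0],[0,0,0]],
    [1,[-0.022,-0.0287,0],[0,0,0]],
    [1,[-0.022,-0.0287,0],[0,0,0]],
    [1,[-0.022,-0.0287,0],[0,0,0]],
    [1,[-0.022,-0.0287,0],[0,0,0]],
  ],
)

```text
time_s: 6.65
eef_pos: [460.6, -236.2, 194.3]
ee_rot: [-0.0, 0.418, 0.909, 0.0]
force: [0.3, -0.6, -1.8]
grip_width: 0.154
grip_force: 88.3
```

servo_tool(
  commands=[
    [1,[-0.022,-0.0287,0],[0,0,0]],
    [1,[-0.022,-0.0287,0],[0,0,0]],
    [1,[-0.022,-0.0287,0],[0,0,0]],
    [1,[0,0,0],[0,0,0]],
    [1,[0,0,0.01],[0,0,0]],
    [1,[0,0,0.02],[0,0,0]],
    [1,[0,0,0.02],[0,0,0]],
    [1,[0,0,0.02],[0,0,0]],
    [1,[0,0,0.01],[0,0,0]],
    [1,[0,0,0],[0,0,0]],
  ],
)

```text
time_s: 7.48
eef_pos: [438.5, -339.0, 112.1]
ee_rot: [-0.002, 0.417, 0.909, 0.001]
force: [-0.5, -0.1, -3.0]
grip_width: 0.15
grip_force: 88.4
```

Run:
```python
from h import *; import rig
s=rig.sense(); bx=np.array([0.8887,-0.4585]); n=np.array([495.1,-370.8])
p=n-60*bx; rel(s,[p[0],p[1],103]); p=n+1*bx;rel(s,[p[0],p[1],103])
```

```text
t 7.48 pos [ 438.5 -339.   112.1] zax [-0.003  0.004 -1.   ] xhead 130.68 yhead 40.68 F [-0.5 -0.1 -3. ] w 0.15 gf 88.4 j6 -1.58
shift tool [-5.4 -0.3  9.1]
tilt fix units [ 0.002 -0.05  -0.   ]
t 7.48 pos [ 438.5 -339.   112.1] zax [-0.003  0.004 -1.   ] xhead 130.68 yhead 40.68 F [-0.5 -0.1 -3. ] w 0.15 gf 88.4 j6 -1.58
shift tool [-61.9  22.5   8.8]
tilt fix units [ 0.002 -0.05  -0.   ]
```

servo_tool(
  commands=[
    [1,[-0.005,0,0.007],[0,0,0]],
    [1,[0,0,0],[0,0,0]],
    [1,[0,0,0],[0,0,0]],
    [1,[0,0,0],[0,0,0]],
  ],
)

```text
time_s: 7.82
eef_pos: [442.8, -344.9, 108.5]
ee_rot: [0.001, 0.418, 0.909, -0.0]
force: [0.1, -0.3, -2.1]
grip_width: 0.154
grip_force: 88.4
```

Run:
```python
from h import *; import rig
s=rig.sense(); bx=np.array([0.8887,-0.4585]); n=np.array([495.1,-370.8])
p=n-60*bx; rel(s,[p[0],p[1],103]); p=n+1*bx;rel(s,[p[0],p[1],103])
c=rig.capture("scene"); u,v=px(c,s["eef_pos"]).astype(int); a=c["pixels"][v-60:v+90,u-80:u+90,::-1]; cv2.imwrite("pics/entry.png",cv2.resize(a,None,fx=4,fy=4))
```

```text
t 7.82 pos [ 442.8 -344.9  108.5] zax [ 0.001 -0.001 -1.   ] xhead 130.64 yhead 40.64 F [ 0.1 -0.3 -2.1] w 0.154 gf 88.4 j6 -1.58
shift tool [1.9 0.3 5.5]
tilt fix units [-0.     0.011 -0.   ]
t 7.82 pos [ 442.8 -344.9  108.5] zax [ 0.001 -0.001 -1.   ] xhead 130.64 yhead 40.64 F [ 0.1 -0.3 -2.1] w 0.154 gf 88.4 j6 -1.58
shift tool [-54.6  23.2   5.5]
tilt fix units [-0.     0.011 -0.   ]
```

View pics/entry.png

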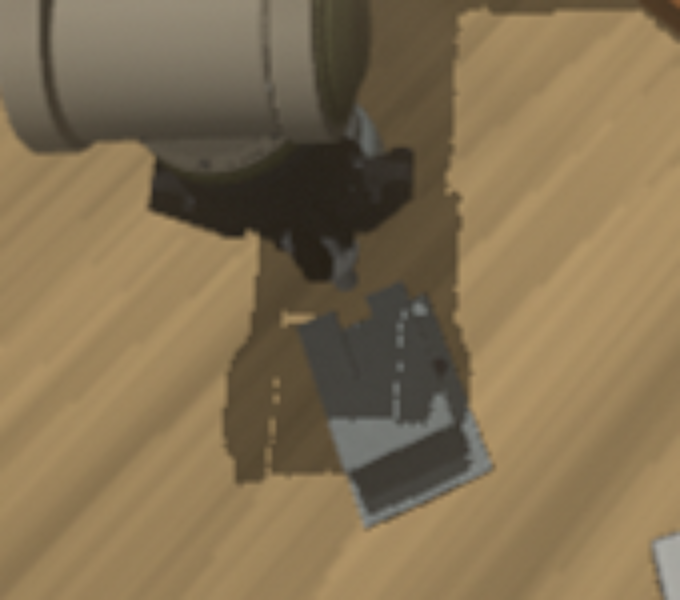

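servo_tool(
  commands=[
    [1,[0.0019,0.0003,0.007],[0,0,0]],
    [1,[0,0,0],[0,0,0]],
    [1,[0,0,0],[0,0,0]],
    [1,[-0.00556,0.00224,0],[0,0,0]],
    [1,[-0.00556,0.00224,0],[0,0,0]],
    [1,[-0.00556,0.00224,0],[0,0,0]],
    [1,[-0.00556,0.00224,0],[0,0,0]],
    [1,[0,0,0],[0,0,0]],
  ],
)

```text
time_s: 8.53
eef_pos: [463.8, -354.7, 100.8]
ee_rot: [0.0, 0.418, 0.909, -0.0]
force: [0.6, -0.2, -1.6]
grip_width: 0.15
grip_force: 88.4
```

servo_tool(
  commands=[
    [1,[-0.0037,0.0015,0],[0,0,0]],
    [1,[-0.0037,0.0015,0],[0,0,0]],
    [1,[-0.0037,0.0015,0],[0,0,0]],
    [1,[0,0,0],[0,0,0]],
    [1,[0,0,0],[0,0,0]],
  ],
)

```text
time_s: 8.95
eef_pos: [473.5, -359.6, 100.7]
ee_rot: [-0.0, 0.418, 0.909, 0.0]
force: [0.4, 0.7, -1.5]
grip_width: 0.152
grip_force: 88.4
```

Run:
```python
from h import *; import rig
s=rig.sense(); bx=np.array([0.8887,-0.4585]); n=np.array([495.1,-370.8])
p=n+1*bx;rel(s,[p[0],p[1],101]); print("brk",bx@(s["eef_pos"][:2]-n), np.array([.4585,.8887])@(s["eef_pos"][:2]-n),s["wrist_torque"])
```

```text
t 8.95 pos [ 473.5 -359.6  100.7] zax [-0.  0. -1.] xhead 130.63 yhead 40.63 F [ 0.4  0.7 -1.5] w 0.152 gf 88.4 j6 -1.56
shift tool [-23.5   9.5  -0.3]
tilt fix units [-0.    -0.001  0.   ]
brk -24.340153458250377 -0.0063711275761579615 [-0.02680231  0.01474732  0.00221268]
```

servo_tool(
  commands=[
    [1,[-0.0037,0.0015,0],[0,0,0]],
    [1,[-0.0037,0.0015,0],[0,0,0]],
    [1,[-0.0037,0.0015,0],[0,0,0]],
    [1,[-0.0037,0.0015,0],[0,0,0]],
    [1,[0,0,0],[0,0,0]],
    [1,[0,0,0],[0,0,0]],
  ],
)

```text
time_s: 9.45
eef_pos: [487.7, -367.0, 100.6]
ee_rot: [-0.0, 0.418, 0.909, 0.0]
force: [-0.5, 1.1, -1.4]
grip_width: 0.154
grip_force: 88.4
```

servo_tool(
  commands=[
    [1,[-0.0028,0.0011,0],[0,0,0]],
    [1,[-0.0028,0.0011,0],[0,0,0]],
    [1,[-0.0028,0.0011,0],[0,0,0]],
    [1,[0,0,0],[0,0,0]],
    [1,[0,0,0],[0,0,0]],
  ],
)

```text
time_s: 9.87
eef_pos: [495.7, -371.2, 100.7]
ee_rot: [-0.0, 0.418, 0.909, 0.0]
force: [0.5, -0.3, -1.8]
grip_width: 0.151
grip_force: 88.4
```

Run:
```python
from h import *; import rig
s=rig.sense(); bx=np.array([0.8887,-0.4585]); n=np.array([495.1,-370.8])
p=n+1*bx;rel(s,[p[0],p[1],101]); print("brk",bx@(s["eef_pos"][:2]-n), np.array([.4585,.8887])@(s["eef_pos"][:2]-n),s["wrist_torque"])
```

```text
t 9.87 pos [ 495.7 -371.2  100.7] zax [-0.  0. -1.] xhead 130.63 yhead 40.63 F [ 0.5 -0.3 -1.8] w 0.151 gf 88.4 j6 -1.54
shift tool [-0.3  0.2 -0.3]
tilt fix units [ 0.    -0.001  0.   ]
brk 0.6633581070660578 -0.06957792968245209 [-0.0094784  -0.02076113  0.05513281]
```

servo_tool(
  commands=[
    [1,[-0.001,0.0004,0],[0,0,0]],
    [1,[0,0,0],[0,0,0]],
    [1,[0,0,0.001],[0,0,0]],
    [1,[0,0,0.001],[0,0,0]],
    [1,[0,0,0],[0,0,0]],
  ],
)

```text
time_s: 10.28
eef_pos: [496.3, -371.6, 98.6]
ee_rot: [-0.0, 0.418, 0.909, 0.0]
force: [-0.9, 1.0, -1.8]
grip_width: 0.149
grip_force: 88.5
```

servo_tool(
  commands=[
    [1,[0,0,0.0007],[0,0,0]],
    [1,[0,0,0],[0,0,0]],
    [1,[0,0,0],[0,0,0]],
  ],
)

```text
time_s: 10.53
eef_pos: [496.4, -371.6, 98.4]
ee_rot: [-0.0, 0.418, 0.909, -0.0]
force: [-4.2, 3.7, 4.0]
grip_width: 0.155
grip_force: 89.3
```

servo_tool(
  commands=[
    [0.5,[0,0,0],[0,0,0]],
    [0.3,[0,0,0],[0,0,0]],
    [0,[0,0,0],[0,0,0]],
    [0,[0,0,0],[0,0,0]],
    [0,[0,0,-0.01],[0,0,0]],
    [0,[0,0,-0.02],[0,0,0]],
    [0,[0,0,-0.03],[0,0,0]],
    [0,[0,0,-0.03],[0,0,0]],
    [0,[0,0,-0.03],[0,0,0]],
    [0,[0,0,-0.02],[0,0,0]],
  ],
)

```text
time_s: 11.37
eef_pos: [496.9, -372.0, 242.3]
ee_rot: [0.002, 0.418, 0.909, -0.001]
force: [0.8, -0.5, 0.3]
grip_width: 0.499
grip_force: 0.0
```

Run:
```python
from h import *; import rig
s=rig.sense(); 
bc=np.array([532.5,29.6]); by=np.array([.0436,.999]); bx=np.array([.999,-.0436]); hinge=bc-90*by
print("hinge",hinge)
rel(s,None,87.5)
```

```text
hinge [528.576 -60.31 ]
t 11.37 pos [ 496.9 -372.   242.3] zax [ 0.003 -0.003 -1.   ] xhead 130.63 yhead 40.63 F [ 0.8 -0.5  0.3] w 0.499 gf 0.0 j6 -1.54
turn units about z -7.81
tilt fix units [ 0.002  0.043 -0.   ]
```

servo_tool(
  commands=[
    [1,[0,0,0],[0,0,-1]],
    [1,[0,0,0],[0,0,-1]],
    [1,[0,0,0],[0,0,-1]],
    [1,[0,0,0],[0,0,-1]],
    [1,[0,0,0],[0,0,-1]],
    [1,[0,0,0],[0,0,-1]],
    [1,[0,0,0],[0,0,-1]],
    [1,[0,0,0],[0,0,-0.8]],
    [1,[0,0,0],[0,0,0]],
  ],
)

```text
time_s: 12.12
eef_pos: [496.6, -371.7, 238.9]
ee_rot: [0.0, 0.021, 1.0, -0.0]
force: [0.0, 0.7, -0.1]
grip_width: -0.003
grip_force: 0.0
```

servo_tool(
  commands=[
    [1,[0.002,0.035,0],[0,0,0]],
    [1,[0.002,0.035,0],[0,0,0]],
    [1,[0.002,0.035,0],[0,0,0]],
    [1,[0.002,0.035,0],[0,0,0]],
    [1,[0.002,0.035,0],[0,0,0]],
    [1,[0.002,0.035,0],[0,0,0]],
    [1,[0.002,0.035,0],[0,0,0]],
    [1,[0.002,0.035,0],[0,0,0]],
    [1,[0.002,0.035,0],[0,0,0]],
    [1,[0.002,0.035,0],[0,0,0]],
  ],
)

```text
time_s: 12.95
eef_pos: [492.0, -19.5, 238.8]
ee_rot: [0.001, 0.024, 1.0, -0.0]
force: [1.2, -1.4, 0.4]
grip_width: -0.002
grip_force: 0.0
```

servo_tool(
  commands=[
    [1,[0.001,0.035,0],[0,0,0]],
    [1,[0.001,0.035,0],[0,0,0]],
    [1,[0,0,0.03],[0,0,0]],
    [1,[0,0,0.03],[0,0,0]],
    [1,[0,0,0.03],[0,0,0]],
    [1,[0,0,0.03],[0,0,0]],
    [1,[0,0,0],[0,0,0]],
    [1,[0,0,0],[0,0,0]],
  ],
)

```text
time_s: 13.62
eef_pos: [493.2, 48.9, 118.4]
ee_rot: [-0.001, 0.023, 1.0, 0.0]
force: [0.7, -0.7, 0.6]
grip_width: 0.001
grip_force: 0.0
```

Run:
```python
from h import *; import rig
s=rig.sense(); rel(s,[493.4,51.3,47.5],87.5)
c=rig.capture("scene"); cv2.imwrite("pics/parked.png",c["pixels"][:,:,::-1])
u,v=px(c,[496,-371,100]).astype(int); w=cloud(c); print(u,v)
s=w[v-30:v+30,u-30:u+30].reshape(-1,3); s=s[(s[:,2]>110)&(s[:,2]<150)]; print(len(s),s.mean(0),s.max(0))
t=rig.capture("top"); w=cloud(t); s=w[150:220,400:480].reshape(-1,3); s=s[(s[:,2]>110)&(s[:,2]<150)]; print(len(s),s.mean(0) if len(s) else 0)
```

```text
t 13.62 pos [493.2  48.9 118.4] zax [-0.001  0.    -1.   ] xhead 177.32 yhead 87.32 F [ 0.7 -0.7  0.6] w 0.001 gf 0.0 j6 -1.66
shift tool [-0.1  2.4 70.9]
turn units about z -0.03
tilt fix units [ 0.001 -0.014  0.   ]
227 318
204 [ 498.52757725 -372.71983776  129.29692525] [ 513.7304937  -351.80179546  136.75240541]
85 [ 495.02105151 -368.51482732  129.80514703]
```

View pics/parked.png

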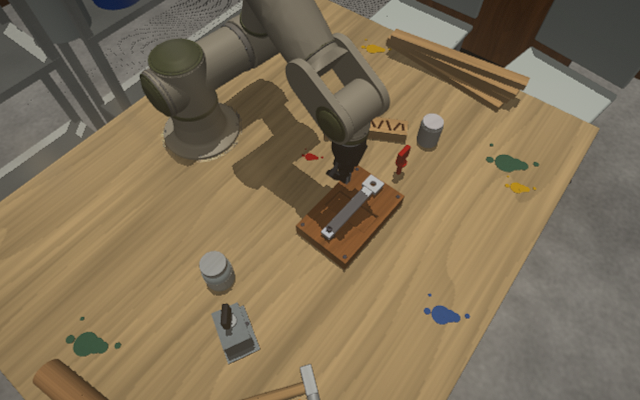

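The pin is parked upright in the bracket at (227,318), and the shut gripper is beside the bar at (345,165). Next I'll swing the bar.

servo_tool(
  commands=[
    [1,[0,0.002,0.02],[0,0,0]],
    [1,[0,0,0.02],[0,0,0]],
    [1,[0,0,0.02],[0,0,0]],
    [1,[0,0,0.01],[0,0,0]],
    [1,[0,0,0],[0,0,0]],
    [1,[-0.009,0.0007,0],[0,0,0]],
    [1,[-0.009,0.0007,0],[0,0,0]],
    [1,[-0.009,0.0007,0],[0,0,0]],
    [1,[-0.009,0.0007,0],[0,0,0]],
    [1,[-0.009,0.0007,0],[0,0,0]],
  ],
)

```text
time_s: 14.55
eef_pos: [539.6, 52.2, 50.0]
ee_rot: [0.001, 0.023, 1.0, -0.0]
force: [-2.2, -0.5, -0.1]
grip_width: -0.0
grip_force: 0.9
```

servo_tool(
  commands=[
    [1,[-0.0078,-0.0012,0],[0,0,0]],
    [1,[-0.0078,-0.0012,0],[0,0,0]],
    [1,[-0.0078,-0.0012,0],[0,0,0]],
    [1,[-0.0078,-0.0012,0],[0,0,0]],
  ],
)

```text
time_s: 14.88
eef_pos: [570.3, 45.9, 48.7]
ee_rot: [0.0, 0.023, 1.0, -0.0]
force: [-3.0, 0.6, 0.1]
grip_width: -0.005
grip_force: 0.9
```

Low force; the bar is moving.

servo_tool(
  commands=[
    [1,[-0.0075,-0.0037,0],[0,0,0]],
    [1,[-0.0075,-0.0037,0],[0,0,0]],
    [1,[-0.0075,-0.0037,0],[0,0,0]],
    [1,[-0.0075,-0.0037,0],[0,0,0]],
    [1,[-0.0062,-0.006,0],[0,0,0]],
    [1,[-0.0062,-0.006,0],[0,0,0]],
    [1,[-0.0062,-0.006,0],[0,0,0]],
    [1,[-0.0062,-0.006,0],[0,0,0]],
  ],
)

```text
time_s: 15.55
eef_pos: [623.1, 4.3, 48.1]
ee_rot: [0.0, 0.023, 1.0, 0.0]
force: [-1.4, 1.4, 0.6]
grip_width: -0.004
grip_force: 0.9
```

servo_tool(
  commands=[
    [1,[-0.0037,-0.0066,0],[0,0,0]],
    [1,[-0.0037,-0.0066,0],[0,0,0]],
    [1,[-0.0037,-0.0066,0],[0,0,0]],
    [1,[-0.0037,-0.0066,0],[0,0,0]],
    [1,[0,0,0],[0,0,0]],
  ],
)

```text
time_s: 15.97
eef_pos: [636.9, -23.7, 48.2]
ee_rot: [0.001, 0.023, 1.0, -0.0]
force: [0.2, -0.2, -0.3]
grip_width: 0.001
grip_force: 0.0
```

Run:
```python
from h import *; import rig
s=rig.sense(); rel(s,None)
t=rig.capture("top"); w=cloud(t); s=w.reshape(-1,3); h=np.array([528.6,-60.3])
s=s[(s[:,2]>56)&(s[:,2]<66)]; d=s[:,:2]-h; s=d[(np.linalg.norm(d,axis=1)<205)&(d[:,0]>-20)]
far=s[np.linalg.norm(s,axis=1)>130]; print(len(s),len(far),far.mean(0), np.pi/2-np.arctan2(*far.mean(0)[::-1])+np.radians(-2.5))
```

```text
t 15.97 pos [636.9 -23.7  48.2] zax [ 0.001 -0.001 -1.   ] xhead 177.37 yhead 87.37 F [ 0.2 -0.2 -0.3] w 0.001 gf 0.0 j6 -1.75
tilt fix units [-0.006  0.012  0.   ]
63 0 [nan nan] nan<stdin>:5: RuntimeWarning: Mean of empty slice.
  ret = um.true_divide(
```

servo_tool(
  commands=[
    [1,[-0.0017,-0.0058,0],[0,0,0]],
    [1,[-0.0017,-0.0058,0],[0,0,0]],
    [1,[-0.001,-0.005,0],[0,0,0]],
    [1,[0,0,0],[0,0,0]],
  ],
)

```text
time_s: 16.35
eef_pos: [640.0, -40.0, 48.1]
ee_rot: [0.0, 0.023, 1.0, -0.0]
force: [-0.1, -0.5, -0.5]
grip_width: -0.002
grip_force: 0.0
```

servo_tool(
  commands=[
    [1,[0,-0.003,0],[0,0,0]],
    [1,[0,-0.003,0],[0,0,0]],
    [1,[0,0,0],[0,0,0]],
  ],
)

```text
time_s: 16.6
eef_pos: [639.9, -41.5, 48.2]
ee_rot: [0.001, 0.022, 1.0, 0.003]
force: [2.5, 17.0, 0.3]
grip_width: -0.001
grip_force: 8.7
```

Firm contact at 17 N, so the bar is at its stop. I'll back off and go for the block.

servo_tool(
  commands=[
    [1,[0,0.006,0],[0,0,0]],
    [1,[0,0.003,-0.02],[0,0,0]],
    [1,[0,0,-0.03],[0,0,0]],
    [1,[0,0,-0.04],[0,0,0]],
    [-1,[0,0,-0.04],[0,0,-1]],
    [-1,[0,0,-0.02],[0,0,-1]],
    [-1,[0,0,0],[0,0,-1]],
    [-1,[0,0,0],[0,0,-1]],
    [-1,[0,0,0],[0,0,-1]],
    [-1,[0,0,0],[0,0,-0.16]],
  ],
)

```text
time_s: 17.43
eef_pos: [639.9, -36.1, 198.3]
ee_rot: [0.0, -0.247, 0.969, -0.0]
force: [0.4, 0.3, 0.2]
grip_width: 0.844
grip_force: 0.0
```

servo_tool(
  commands=[
    [-1,[0,0.034,0],[0,0,0]],
    [-1,[0,0.034,0],[0,0,0]],
    [-1,[0,0.034,0],[0,0,0]],
    [-1,[0,0.034,0],[0,0,0]],
    [-1,[0,0.034,0],[0,0,0]],
    [-1,[0,0.034,0],[0,0,0]],
    [-1,[0,0.034,0],[0,0,0]],
    [-1,[0,0.034,0],[0,0,0]],
    [-1,[0,0.034,0],[0,0,0]],
    [-1,[0,0.034,0],[0,0,0]],
  ],
)

```text
time_s: 18.27
eef_pos: [477.4, 264.4, 198.3]
ee_rot: [0.0, -0.244, 0.97, -0.0]
force: [1.1, 0.1, -0.6]
grip_width: 1.006
grip_force: 0.0
```

servo_tool(
  commands=[
    [-1,[0,0.034,0],[0,0,0]],
    [-1,[0,0.025,0.02],[0,0,0]],
    [-1,[0,0,0.04],[0,0,0]],
    [-1,[0,0,0.02],[0,0,0]],
    [-1,[0,0,0],[0,0,0]],
    [-1,[0,0,0],[0,0,0]],
  ],
)

```text
time_s: 18.77
eef_pos: [450.3, 315.0, 118.2]
ee_rot: [-0.0, -0.244, 0.97, -0.0]
force: [0.9, -0.2, 0.7]
grip_width: 0.999
grip_force: 0.0
```

Run:
```python
from h import *; import rig
s=rig.sense(); rel(s,[446.5,329.7,14],118.3)
t=rig.capture("top"); w=cloud(t); s=w.reshape(-1,3); h=np.array([528.6,-60.3])
s=s[(s[:,2]>56)&(s[:,2]<66)]; d=s[:,:2]-h; s=d[(np.linalg.norm(d,axis=1)<205)&(d[:,0]>-20)]
far=s[np.linalg.norm(s,axis=1)>130]; m=far.mean(0); print(len(far),m,"bar",np.arctan2(m[0],m[1])-np.radians(2.5))
# bed & recess edges: refit bed from top without bar occlusion
s=w[130:240,255:375].reshape(-1,3); q=s[(s[:,2]>36)&(s[:,2]<43)]; r=cv2.minAreaRect(q[:,:2].astype(np.float32)); print("bed",r)
q=s[(s[:,2]>24)&(s[:,2]<32)]; q=q[(abs(q[:,0]-532)<70)&(abs(q[:,1]-30)<40)]; r=cv2.minAreaRect(q[:,:2].astype(np.float32)); print("recess",len(q),r)
```

```text
t 18.77 pos [450.3 315.  118.2] zax [-0.001 -0.    -1.   ] xhead -151.71 yhead 118.29 F [ 0.9 -0.2  0.7] w 0.999 gf 0.0 j6 -1.67
shift tool [ -3.7  14.7 104.2]
turn units about z -0.0
tilt fix units [-0.001 -0.007 -0.   ]
227 [167.68187847 -11.86108954] bar 1.5977811394497607
bed ((531.8948364257812, 29.31798553466797), (249.6903839111328, 161.12962341308594), 87.6033935546875)
recess 625 ((533.6224365234375, 34.18318557739258), (69.7055892944336, 125.08626556396484), 87.67439270019531)
```

servo_tool(
  commands=[
    [-1,[-0.0037,0.0147,0],[0,0,0]],
    [-1,[0,0,0.025],[0,0,0]],
    [-1,[0,0,0.025],[0,0,0]],
    [-1,[0,0,0.025],[0,0,0]],
    [-1,[0,0,0.02],[0,0,0]],
    [-1,[0,0,0.009],[0,0,0]],
    [-1,[0,0,0],[0,0,0]],
    [-1,[0,0,0],[0,0,0]],
    [-1,[0,0,0],[0,0,0]],
  ],
)

```text
time_s: 19.57
eef_pos: [447.7, 330.3, 16.0]
ee_rot: [0.002, -0.245, 0.97, 0.0]
force: [0.0, 0.4, 0.4]
grip_width: 1.003
grip_force: 0.0
```

servo_tool(
  commands=[
    [1,[0,0,0],[0,0,0]],
    [1,[0,0,0],[0,0,0]],
    [1,[0,0,0],[0,0,0]],
    [1,[0,0,0],[0,0,0]],
    [1,[0,0,0],[0,0,0]],
    [1,[0,0,0],[0,0,0]],
    [1,[0,0,0],[0,0,0]],
  ],
  squeeze=60,
)

```text
time_s: 20.15
eef_pos: [447.1, 330.1, 15.3]
ee_rot: [0.001, -0.245, 0.969, 0.0]
force: [-0.9, -0.0, 6.2]
grip_width: 0.641
grip_force: 64.2
```

servo_tool(
  commands=[
    [1,[0,0,-0.01],[0,0,0]],
    [1,[0,0,-0.02],[0,0,0]],
    [1,[0,0,-0.03],[0,0,0]],
    [1,[0,0,-0.03],[0,0,0]],
    [1,[0,0,-0.01],[0,0,0]],
    [1,[0,0,0],[0,0,0]],
    [1,[0,0,0],[0,0,0]],
    [1,[0,0,0],[0,0,0]],
  ],
)

```text
time_s: 20.82
eef_pos: [445.7, 329.4, 112.5]
ee_rot: [-0.001, -0.245, 0.969, -0.0]
force: [0.5, 0.0, -1.6]
grip_width: 0.643
grip_force: 63.7
```

Run:
```python
from h import *; import rig
s=rig.sense(); rel(s,[532.2,29.5,100],87.55)
c=rig.capture("scene"); u,v=px(c,s["eef_pos"]).astype(int); print(u,v)
a=c["pixels"][v-60:v+60,u-75:u+75,::-1]; cv2.imwrite("pics/blk.png",cv2.resize(a,None,fx=4,fy=4))
```

```text
t 20.82 pos [445.7 329.4 112.5] zax [-0.003 -0.001 -1.   ] xhead -151.61 yhead 118.39 F [ 0.5  0.  -1.6] w 0.643 gf 63.7 j6 -1.64
shift tool [  66.4 -305.    12.7]
turn units about z 5.14
tilt fix units [ 0.002 -0.028 -0.   ]
391 106
```

View pics/blk.png

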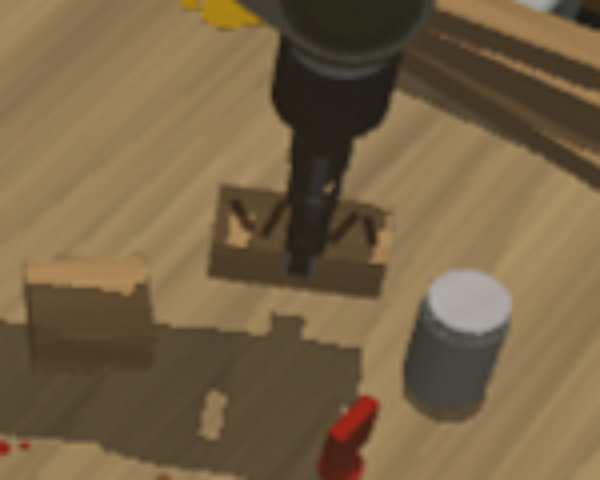

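The block is held level, carved side up, at crop (300,240). I'll raise it, turn it and carry it over the recess.

servo_tool(
  commands=[
    [1,[0,0,-0.02],[0,0,1]],
    [1,[0,0,-0.02],[0,0,1]],
    [1,[0,0,-0.02],[0,0,1]],
    [1,[0,0,0],[0,0,1]],
    [1,[0,0,0],[0,0,1]],
    [1,[0,0,0],[0,0,0.14]],
    [1,[-0.0099,-0.0296,0],[0,0,0]],
    [1,[-0.0099,-0.0296,0],[0,0,0]],
    [1,[-0.0099,-0.0296,0],[0,0,0]],
    [1,[-0.0099,-0.0296,0],[0,0,0]],
  ],
)

```text
time_s: 21.7
eef_pos: [480.7, 208.5, 172.9]
ee_rot: [-0.001, 0.02, 1.0, -0.0]
force: [-0.4, -0.5, -1.2]
grip_width: 0.644
grip_force: 64.0
```

servo_tool(
  commands=[
    [1,[-0.0099,-0.0296,0],[0,0,0]],
    [1,[-0.0099,-0.0296,0],[0,0,0]],
    [1,[-0.0099,-0.0296,0],[0,0,0]],
    [1,[-0.0099,-0.0296,0],[0,0,0]],
    [1,[-0.0099,-0.0296,0],[0,0,0]],
    [1,[-0.0099,-0.0296,0],[0,0,0]],
    [1,[0,0,0.03],[0,0,0]],
    [1,[0,0,0.03],[0,0,0]],
    [1,[0,0,0.02],[0,0,0]],
    [1,[0,0,0],[0,0,0]],
  ],
)

```text
time_s: 22.53
eef_pos: [530.0, 30.1, 89.3]
ee_rot: [-0.005, 0.02, 1.0, 0.001]
force: [-0.7, -0.2, -1.6]
grip_width: 0.64
grip_force: 64.0
```

servo_tool(
  commands=[
    [1,[0,0,0],[0,0,0]],
    [1,[0,0,0],[0,0,0]],
    [1,[0,0,0],[0,0,0]],
  ],
)

```text
time_s: 22.78
eef_pos: [533.5, 29.9, 95.5]
ee_rot: [0.001, 0.021, 1.0, -0.0]
force: [0.2, 0.9, -0.9]
grip_width: 0.643
grip_force: 64.0
```

Run:
```python
from h import *; import rig
s=rig.sense(); rel(s,[532.2,29.5,60],87.55)
t=rig.capture("top"); w=cloud(t); z=s["eef_pos"][2]-15+36
q=w[120:250,250:380].reshape(-1,3); q=q[(abs(q[:,2]-z)<6)]; r=cv2.minAreaRect(q[:,:2].astype(np.float32)); print("block top",z,len(q),r, q[:,0].min(),q[:,0].max())
```

```text
t 22.78 pos [533.5  29.9  95.5] zax [ 0.002 -0.    -1.   ] xhead 177.6 yhead 87.6 F [ 0.2  0.9 -0.9] w 0.643 gf 64.0 j6 -1.69
shift tool [ 1.4 -0.4 35.5]
turn units about z 0.01
tilt fix units [-0.003  0.023  0.   ]
block top 116.48471494256813 1 ((551.3341064453125, 208.1894073486328), (0.0, 0.0), 0.0) 551.3341103436514 551.3341103436514
```

servo_tool(
  commands=[
    [1,[0.0007,-0.0004,0.01],[0,0,0]],
    [1,[0,0,0.01],[0,0,0]],
    [1,[0,0,0.01],[0,0,0]],
    [1,[0,0,0.005],[0,0,0]],
    [1,[0,0,0],[0,0,0]],
    [1,[0,0,0],[0,0,0]],
    [1,[0,0,0.002],[0,0,0]],
    [1,[0,0,0.002],[0,0,0]],
    [1,[0,0,0],[0,0,0]],
  ],
)

```text
time_s: 23.58
eef_pos: [532.0, 29.5, 55.0]
ee_rot: [-0.0, 0.021, 1.0, 0.0]
force: [-0.2, 0.5, -1.6]
grip_width: 0.634
grip_force: 64.1
```

servo_tool(
  commands=[
    [1,[0,0,0.002],[0,0,0]],
    [1,[0,0,0.002],[0,0,0]],
    [1,[0,0,0],[0,0,0]],
  ],
)

```text
time_s: 23.83
eef_pos: [531.8, 29.5, 50.7]
ee_rot: [-0.0, 0.021, 1.0, 0.0]
force: [-0.0, 0.6, -0.8]
grip_width: 0.639
grip_force: 64.1
```

Run:
```python
from h import *; import rig
s=rig.sense(); rel(s,[532.2,29.5,43],87.55); print(s["wrist_torque"])
c=rig.capture("scene"); u,v=px(c,[532,30,45]).astype(int); print(u,v)
a=c["pixels"][v-60:v+55,u-70:u+70,::-1]; cv2.imwrite("pics/ins.png",cv2.resize(a,None,fx=5,fy=5,interpolation=3))
```

```text
t 23.83 pos [531.8  29.5  50.7] zax [-0.  0. -1.] xhead 177.55 yhead 87.55 F [-0.   0.6 -0.8] w 0.639 gf 64.1 j6 -1.69
shift tool [-0.4 -0.   7.7]
turn units about z 0.0
tilt fix units [ 0.    -0.005 -0.   ]
[ 0.00316107 -0.01822373 -0.03800226]
352 208
```

View pics/ins.png

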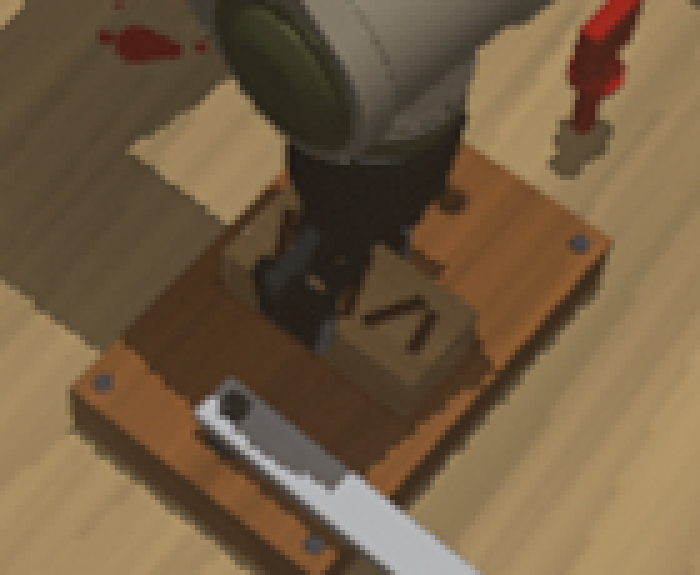

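The block has entered the recess at crop (400,310) with no side force; the bar is clear at (330,470).

servo_tool(
  commands=[
    [1,[0,0,0.002],[0,0,0]],
    [1,[0,0,0.002],[0,0,0]],
    [1,[0,0,0.002],[0,0,0]],
    [1,[0,0,0],[0,0,0]],
    [1,[0,0,0],[0,0,0]],
  ],
)

```text
time_s: 24.3
eef_pos: [531.9, 29.5, 45.0]
ee_rot: [-0.0, 0.021, 1.0, 0.0]
force: [0.0, 0.5, -1.6]
grip_width: 0.642
grip_force: 64.1
```

servo_tool(
  commands=[
    [1,[0,0,0.001],[0,0,0]],
    [1,[0,0,0.001],[0,0,0]],
    [1,[0,0,0],[0,0,0]],
    [1,[0,0,0],[0,0,0]],
  ],
)

```text
time_s: 24.63
eef_pos: [532.1, 29.5, 43.3]
ee_rot: [0.0, 0.021, 1.0, -0.0]
force: [-0.8, 0.9, 1.7]
grip_width: 0.642
grip_force: 64.4
```

servo_tool(
  commands=[
    [1,[0,0,0.001],[0,0,0]],
    [1,[0,0,0],[0,0,0]],
    [1,[0,0,0],[0,0,0]],
    [1,[0,0,0],[0,0,0]],
  ],
)

```text
time_s: 24.97
eef_pos: [532.1, 29.5, 43.3]
ee_rot: [0.0, 0.021, 1.0, -0.0]
force: [-5.4, 0.0, 14.3]
grip_width: 0.639
grip_force: 65.7
```

servo_tool(
  commands=[
    [0.1,[0,0,0],[0,0,0]],
    [-0.5,[0,0,0],[0,0,0]],
    [-1,[0,0,0],[0,0,0]],
    [-1,[0,0,0],[0,0,0]],
    [-1,[0,0,-0.02],[0,0,0]],
    [-1,[0,0,-0.03],[0,0,0]],
    [-1,[0,0,-0.04],[0,0,0]],
    [-1,[0,0,-0.04],[0,0,0]],
    [-1,[0,0,-0.04],[0,0,0]],
    [-1,[0,0,0],[0,0,0]],
  ],
)

```text
time_s: 25.8
eef_pos: [534.7, 29.2, 219.7]
ee_rot: [0.006, 0.021, 1.0, -0.001]
force: [0.1, -0.3, 0.2]
grip_width: 1.0
grip_force: 0.0
```

servo_tool(
  commands=[
    [-1,[0.04,0,0],[0,0,0]],
    [-1,[0.04,0,0],[0,0,0]],
    [-1,[0.04,0,0],[0,0,0]],
    [-1,[0.04,0,0],[0,0,0]],
    [-1,[0,0,0],[0,0,0]],
  ],
)

```text
time_s: 26.22
eef_pos: [366.3, 37.5, 211.0]
ee_rot: [-0.002, 0.021, 1.0, 0.0]
force: [0.4, 0.1, 0.1]
grip_width: 0.999
grip_force: 0.0
```

Run:
```python
from h import *; import rig
s=rig.sense(); rel(s,[532.2,29.5,90],87.55)
for n in("top","scene"):
    c=rig.capture(n); w=cloud(c); q=w.reshape(-1,3)
    q=q[(abs(q[:,0]-532)<75)&(abs(q[:,1]-30)<45)&(q[:,2]>50)]; b=q[q[:,2]>58]; 
    t=w.reshape(-1,3); t=t[(abs(t[:,0]-532)<70)&(abs(t[:,1]-95)<25)]; 
    A=np.c_[b[:,:2]-[532,30],np.ones(len(b))]; f=np.linalg.lstsq(A,b[:,2],rcond=None)[0]
    print(n,len(b),"block z med",np.median(b[:,2]),"plane",f,"bedtop",np.median(t[:,2]),cv2.minAreaRect(b[:,:2].astype(np.float32)))
    t=w.reshape(-1,3); t=t[(abs(t[:,0]-496)<35)&(abs(t[:,1]+371)<35)&(t[:,2]>120)]; print(" pin",len(t),t.mean(0),t[:,2].max())
```

```text
t 26.22 pos [366.3  37.5 211. ] zax [-0.004  0.001 -1.   ] xhead 177.58 yhead 87.58 F [0.4 0.1 0.1] w 0.999 gf 0.0 j6 -1.75
shift tool [-166.6   -1.1  120.4]
turn units about z 0.01
tilt fix units [ 0.005 -0.036 -0.   ]
top 679 block z med 63.81052680996905 plane [ 5.44918571e-05 -7.20286688e-04  6.39098087e+01] bedtop 39.2324096223589 ((532.089599609375, 29.357622146606445), (55.63056182861328, 120.74562072753906), 87.29878997802734)
 pin 79 [ 495.46792925 -368.95755586  131.61596422] 137.12633113968667
scene 948 block z med 63.714140411910485 plane [-1.20068880e-03  6.58580970e-03  6.37514575e+01] bedtop 39.45661501980459 ((531.771484375, 27.941354751586914), (57.760459899902344, 120.18125915527344), 87.71546173095703)
 pin 179 [ 497.85186587 -372.63405299  131.41566998] 136.7856110381309
```

The block stands about 24.5 mm proud, level and centred. I'll add one press from above to be sure it is home.

servo_tool(
  commands=[
    [1,[-0.04,0,0],[0,0,0]],
    [1,[-0.04,0,0],[0,0,0]],
    [1,[-0.04,0,0],[0,0,0]],
    [1,[-0.04,0,0.02],[0,0,0]],
    [1,[0,0,0.04],[0,0,0]],
    [1,[0,0,0.04],[0,0,0]],
    [1,[0,0,0.03],[0,0,0]],
    [1,[0,0,0],[0,0,0]],
    [1,[0,0,0],[0,0,0]],
  ],
)

```text
time_s: 27.07
eef_pos: [529.7, 29.6, 82.8]
ee_rot: [-0.001, 0.021, 1.0, 0.0]
force: [0.4, 0.4, 1.1]
grip_width: -0.001
grip_force: 0.0
```

servo_tool(
  commands=[
    [1,[0,0,0.006],[0,0,0]],
    [1,[0,0,0.004],[0,0,0]],
    [1,[0,0,0.003],[0,0,0]],
    [1,[0,0,0],[0,0,0]],
    [1,[0,0,0],[0,0,0]],
  ],
)

```text
time_s: 27.48
eef_pos: [529.6, 29.6, 71.0]
ee_rot: [0.001, 0.021, 1.0, -0.0]
force: [-0.5, -0.2, 0.8]
grip_width: -0.004
grip_force: 0.0
```

servo_tool(
  commands=[
    [1,[0,0,0.003],[0,0,0]],
    [1,[0,0,0.002],[0,0,0]],
    [1,[0,0,0.001],[0,0,0]],
    [1,[0,0,0.001],[0,0,0]],
    [1,[0,0,0],[0,0,0]],
    [1,[0,0,0],[0,0,0]],
  ],
)

```text
time_s: 27.98
eef_pos: [529.2, 29.6, 64.1]
ee_rot: [-0.0, 0.021, 1.0, -0.0]
force: [-3.0, 0.5, 7.7]
grip_width: -0.005
grip_force: 3.6
```

servo_tool(
  commands=[
    [1,[0,0,0.001],[0,0,0]],
    [1,[0,0,0],[0,0,0]],
    [1,[0,0,0],[0,0,0]],
  ],
)

```text
time_s: 28.23
eef_pos: [529.3, 29.6, 64.0]
ee_rot: [0.0, 0.021, 1.0, -0.0]
force: [-7.7, -0.2, 17.7]
grip_width: -0.002
grip_force: 8.6
```

The block is firm at z = 64 mm, so it's fully home. I'll retract and hand in.

servo_tool(
  commands=[
    [1,[0,0,-0.005],[0,0,0]],
    [1,[0,0,-0.02],[0,0,0]],
    [1,[0,0,-0.04],[0,0,0]],
    [1,[0,0,-0.04],[0,0,0]],
    [1,[0,0,-0.02],[0,0,0]],
    [1,[0,0,0],[0,0,0]],
    [1,[0,0,0],[0,0,0]],
    [1,[0,0,0],[0,0,0]],
  ],
)

```text
time_s: 28.9
eef_pos: [528.8, 29.7, 186.3]
ee_rot: [-0.001, 0.021, 1.0, 0.0]
force: [1.0, -1.0, 0.4]
grip_width: -0.001
grip_force: 0.0
```

```bash
python3 -c "
from rig import *
print(finish_job())"
```

```text
the job is handed in; nothing more can be done
None
```

I handed the job in at about 29 s; by my measurements the pin hangs upright at the notch end, the bar is at its stop (about 1.6 rad), and the block is pressed fully home, carved side up. The hand-in gave no verdict, and I did not re-measure the jar, can, hammer or offcut at the end.

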